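# Cover the filling carton and set the metering valve two turns open

### The job

Get the filling station ready: close the splash carton by folding its short flap down flat first and then the long flap down over it. Then take the crank handle of the valve wheel, run the wheel clockwise until it is fully shut against its stop, and back it off exactly two full turns counter-clockwise. Finish while still gripping the handle, holding the wheel still there, with the flaps flat, and do not disturb the sprayer, tub or wrench.

Things in the scene. Friction and masses are not known exactly. Their poses are not given: they have to be found in the camera images.
- carton: Open-topped brown cardboard carton fixed to the bench, 200 (its x) x 180 (its y) x 170 mm high, walls 5 mm; a jug with a funnel stands inside and the valve's spout enters through a slot in the +y wall (the wall nearest the valve). Origin: centre of the underside, z up. It has two stiff flaps, on its +y and -y top edges, both standing up at the start.
- short_flap (a joint): Angle of the short inner flap, a 170 (along carton x) x 75 x 4 mm panel hinged along the carton's +y top edge (valve side): 0 = folded flat inward (its stop), about 1.57 = upright, more = leaning outward. Starts between 1.35 and 1.8. The stiff crease keeps it at whatever angle it is left; about 1 N at the edge moves it.
- long_flap (a joint): Angle of the long outer flap, a 195 (along carton x) x 130 x 4 mm panel hinged along the carton's -y top edge; same meaning, start range and stiffness as short_flap. Its hinge is 5 mm higher, so when flat it lies over the short flap's edge.
- short_flap_hinge (a point): Middle of the short flap's hinge line, 170 mm above the bench; the flap is the 4 mm above this line when flat. The hinge line is parallel to the carton's x axis; the flap reaches toward carton -y when folded flat.
- long_flap_hinge (a point): Middle of the long flap's hinge line, 175 mm above the bench; the flap is the 4 mm above this line when flat. The hinge line is parallel to the carton's x axis; the flap reaches toward carton +y when folded flat.
- short_flap_edge (a point): Middle of the short flap's free edge, 75 mm from its hinge.
- long_flap_edge (a point): Middle of the long flap's free edge, 130 mm from its hinge.
- wheel (a joint): Opening of the valve wheel in rad: 0 = shut, against its hard stop; grows as the wheel turns counter-clockwise seen from above (opening); one turn = 6.283; far stop at 28.3. Starts between 1.6 and 5.6. Stiff packing: about 2 N at the handle turns it, and it stays where it is left.
- hub (a point): Centre of the grey metal handwheel in the plane of its rim, 227 mm above the bench, on the vertical axis of the stem. Rim radius 65 mm, bar 12 mm thick; the nut at the centre rises 10 mm above this point. The brass valve stands on a riser fixed to the bench.
- handle_mid (a point): Grip point of the crank handle, on its axis: 263 mm above the bench, 36 mm above the hub point, 65 mm from the wheel's axis; the handle's top is 24 mm above this point, the top of the rim 30 mm below it.
- crank_handle: Upright round black handle on the wheel rim, 20 mm diameter, 54 mm tall, spinning freely on its own vertical pin, so a gripper holding it need not turn while it goes round. Origin at the centre of its foot, 30 mm below handle_mid.
- sprayer: Bystander: white spray bottle with trigger head, 68 mm diameter, 191 mm tall, origin at the centre of its underside.
- tub: Bystander: small white jar, 72 mm diameter, 65 mm tall, origin at the centre of its underside.
- wrench: Bystander: steel wrench 150 mm long lying on the bench along its own x axis, origin under its middle.

How it is judged (in metres and radians):
On the way, in this order (a step that is already met when the one before it is completed fails the run):
1. the short flap is folded flat while the long flap still stands (value of joint short_flap below 0.15 rad and value of joint long_flap above 0.8 rad), for 0.2 s.
2. the long flap is folded flat over it (value of joint each of short_flap, long_flap below 0.15 rad), for 0.2 s.
3. the valve wheel is shut against its stop (value of joint wheel below 0.1 rad), for 0.2 s.
At the end, for the whole second after the job is handed in: Both flaps flat (within 0.15 rad), the wheel two turns (12.57 rad, within 0.25) open from its stop and still, and the crank handle held between the fingers (over 3 N of finger contact, TCP within 16 mm of the handle's axis) (all of step 2 and value of joint wheel between 12.316 and 12.816 rad and velocity of joint wheel between -0.05 and 0.05 rad/s and contact force between the fingers and crank_handle above 3 N and horizontal distance between the grasp point and handle_mid below 0.016 m); the arm keeps its last pose, push and grip.
It fails at once if a bystander is shifted more than 30 mm or tipped (distance of any of sprayer, tub, wrench from where it was at the start of the episode above 0.03 m or angle between any of sprayer, tub's own z axis and vertical above 0.4 rad).
It fails at once if the long flap is folded down before the short one (value of joint long_flap below 0.3 rad and value of joint short_flap above 0.5 rad).
It also fails if it takes over 72 s, if anything falls off the work surface, if the arm or the gripper's body presses on something with over 40 N, if the wrist force passes 120 N, or if a joint passes its speed limit or range.

### The arm

A 7-joint arm with a two-finger parallel gripper is mounted at the origin on the work surface. World frame = base frame: x ahead of the robot, y to its left, z up, the work surface at z = 0. Lengths are in mm, angles in rad, forces in N, time in s.
With the tool pointing down it reaches from about 400 to 925 mm from the base axis. Payload 5.6 kg.
Tool frame: the origin (TCP) lies between the finger pads, 19 mm behind the fingertips; this is the grasp point; z points along the fingers, y is the line along which they close (so a half turn about z gives the same grasp; the last joint's range is limited). The gripper opens to 85 mm and grips with 20 to 120 N. Pads are 22 mm wide; open, the fingers measure 114 mm over their backs; the gripper's body (76 mm by 85 mm) begins 54 mm behind the grasp point. The pads swing forward as they close: fully open they stand 13 mm farther back than shut.
Start: joints at [1.058, 0.468, -0.012, 1.603, 0.006, 1.071, -0.056], TCP at [294.223, -579.604, 249.99] pointing down, gripper open.
Joint ranges: [-2.53, 2.53], [-0.31, 2.02], [-1.57, 1.55], [0.28, 2.44], [-1.29, 4.43], [0.15, 1.84], [-2.92, 2.92]. Speed limits (rad/s): [2.57, 2.57, 3.14, 3.14, 3.14, 3.14, 3.14].

### API

Orientations are given as [roll, pitch, yaw] about the fixed x, y, z axes, in that order (R = Rz(yaw) Ry(pitch) Rx(roll)).
In Python, from plant import manip, optics gives the robot as it stands.
- The arm moves only by the tool jog_arm, never from a script. Its argument "series" is a list of rows, each an object of numbers: "gripper": the closure, from 0 (fully open) to 1 (shut); "dx", "dy", "dz": the shift along the tool's x, y, z scaled (see below); "spin": the turn about the tool's z scaled (see below). A call has 1 to 12 rows; each row shifts and turns the commanded pose from where the row before left it, along the tool's axes as they then stand; what a row does not reach is not made up. The controller multiplies each number of a shift by 800 mm and each number of a turn by 4 degrees. A row lasts 1/12 s, in which the tool goes at most 41.7 mm and 7.16 degrees, less where a joint would pass 70% of its speed; a pose out of reach is approached as far as the arm can. A call with a number of a shift or a turn outside -1 to 1 is refused whole. A call with a gripper value outside its range is refused whole. The fingers move at their own pace and stop on an object; "force" is the grip in N (left out, the last holds). Time passes only in rows, so rows that do not move let the fingers close. It gives the time, the measured TCP pose, the force, the opening and the grip force at its end, in the units of the state.
- manip.observe(): the state, without advancing time (a new reading comes with each control period).
- optics.capture(name): name is "side" or "top" or "wrist"; returns a dict with "pixels" (420x560x3 uint8, red, green, blue), "range_z" (420x560 float32, mm along the optical axis (not along the pixel's ray), 0 where there is no reading), "vfov" (degrees; the focal length in pixels is half the picture's height over the tangent of half this angle, whatever the lens; pixels are square), "cx", "cy" (the principal point, pixels), "view" (4x4, takes a point from world to camera coordinates). Camera axes: x right, y up, looking along -z (the intrinsics and any distortion apply to the point x, -y, -z); pixel columns grow to the right and rows downward; lengths in mm; the calibration is good to about 2 mm. A picture is of the moment at which its call begins.
- manip.close_job(): hands the job in; it is judged then, once.
The state is a dict: "t": time; "q": joint angles; "dq": joint speeds; "effort": joint torques, N m; "position": TCP position; "eef_rot": TCP orientation; "ft_force": force on the tool from outside, world axes, zero at the start; "moment": the same for the moment, N m; "finger_gap": opening from 0.0 (shut) to 1.0 (fully open); "gripper_force": force on a finger pad.
Only numpy, scipy, OpenCV 4.12 (cv2) and the standard library are available. Lean on these libraries where they do the work, as an engineer would, in place of code of your own. Each camera call takes 0.05 s, during which the arm holds its last target. There are 200 camera calls.

## Working session

There is one attempt and no reset: what is moved stays moved. The work goes in short steps, Python scripts to look and compute and a tool call to move; the robot and the scene stay as the last step left them, time stands still between calls to the robot, and variables do not carry over. Pictures are saved under pics/ and viewed, at most 10 in all, crops included, and the job is handed in when it is done.

Besides the shell and the picture viewer there is one more tool, called after "Call:" as name(argument=value, ...), one argument or row to a line, values as JSON. jog_arm: Moves the arm, as the interface text tells. Shifts and turns lie within -1 to 1; 1 stands for 800 mm of shift or 4 degrees of turn. Its arguments: {"type":"object","properties":{"series":{"type":"array"},"force":{"type":"number"}},"required":["series"]}

```bash
mkdir -p pics
cat > h.py <<'E'
import numpy as np, cv2
from plant import manip, optics
def cap(n,save=None):
    c=optics.capture(n)
    if save: cv2.imwrite('pics/'+save,c['pixels'][:,:,::-1])
    return c
def cloud(c):
    H,W=c['range_z'].shape; f=H/2/np.tan(np.radians(c['vfov'])/2)
    v,u=np.mgrid[:H,:W]; d=c['range_z'].astype(float)
    P=np.stack([(u-c['cx'])/f*d,-(v-c['cy'])/f*d,-d,np.ones_like(d)],-1)
    X=P@np.linalg.inv(c['view']).T; X=X[...,:3]; X[d==0]=np.nan
    return X
E
python3 - <<'E'
from h import *
a=cap('side','side0.png');b=cap('top','top0.png')
for c in(a,b): print(c['vfov'],c['cx'],c['cy'],np.round(c['view'],3).tolist(),{k for k in c},(c['range_z']>0).mean())
print(manip.observe())
cv2.imwrite('pics/both0.png',cv2.resize(np.hstack([a['pixels'],b['pixels']])[:,:,::-1],(800,300)))
E
```

```text
47.489462034259056 279.35883043462906 217.9888814575178 [[-0.998, -0.069, 0.009, 539.373], [0.046, -0.56, 0.827, -118.092], [-0.052, 0.825, 0.562, -1431.061], [0.0, 0.0, 0.0, 1.0]] {'view', 'cx', 'range_z', 'cy', 'vfov', 'pixels'} 0.9958418367346938
56.5011212686177 282.1419757816197 209.7558397129156 [[0.011, -1.0, 0.009, 62.039], [0.993, 0.012, 0.117, -533.762], [-0.117, 0.008, 0.993, -1076.341], [0.0, 0.0, 0.0, 1.0]] {'view', 'cx', 'range_z', 'cy', 'vfov', 'pixels'} 0.9958035714285715
{'t': 0.1, 'q': array([ 1.05801366,  0.46831298, -0.01161243,  1.60354667,  0.00598177,
        1.0713741 , -0.056319  ]), 'dq': array([-0.00033819, -0.00087351, -0.0007065 , -0.00282094,  0.0007605 ,
        0.00031589, -0.0010781 ]), 'effort': array([ 8.91344462e-04, -5.33518839e+01,  2.17067212e-02, -2.51965410e+01,
        1.15371318e-02,  4.34400819e-03,  1.25255863e-05]), 'position': array([ 293.98829946, -579.18513245,  249.11178959]), 'eef_rot': array([-3.13998906e+00,  9.54093847e-05,  4.69699201e-01]), 'ft_force': array([ 0.39401658, -0.47432445, -0.36594197]), 'moment': array([ 0.00610042, -0.03284629, -0.01142624]), 'gripper_force': 0.0, 'finger_gap': 0.998784658579598}
```

View pics/side0.png

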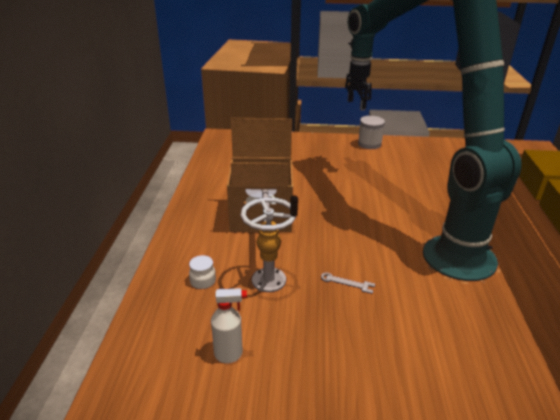

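View pics/top0.png

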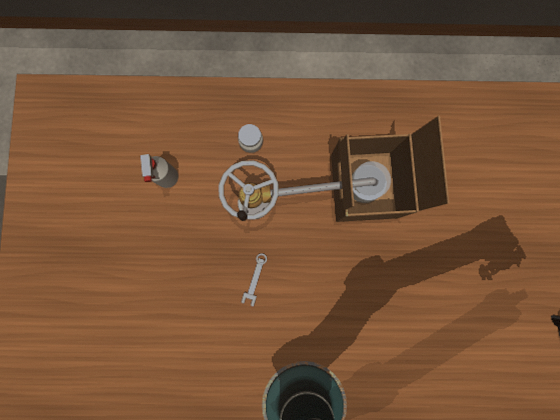

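The side view shows the carton (262,170), wheel (268,212) and black handle (293,206). The top view shows the hub at about (248,190), the handle at (242,215), the short flap near column 345, and the long flap leaning outward near (430,165). Next I'll measure them.

Run:
```python
from h import *
a=cap('side');b=cap('top');A=cloud(a);B=cloud(b)
def st(n,p): print(n,len(p),np.round(np.nanmedian(p,0),1),np.round(np.nanpercentile(p,[2],axis=0)[0],1),np.round(np.nanpercentile(p,[98],axis=0)[0],1))
for n,C,c in(('side',A,a),('top',B,b)):
    x,y,z=C[...,0],C[...,1],C[...,2]
    print(n,'table z',np.nanmedian(z))
    hsv=cv2.cvtColor(c['pixels'],cv2.COLOR_RGB2HSV)
    reg=(x>350)&(x<750)&(y>-400)&(y<300)
    rim=reg&(z>215)&(z<245)&(y>-20); st('rimband',C[rim])
    if rim.sum()>20:
        (cx,cy),r=cv2.minEnclosingCircle(C[rim][:,:2].astype(np.float32)); print('circ',cx,cy,r)
        p=C[rim];p=p[abs(np.hypot(p[:,0]-cx,p[:,1]-cy)-65)<12]
        M=np.c_[2*p[:,:2],np.ones(len(p))];s=np.linalg.lstsq(M,(p[:,:2]**2).sum(1),rcond=None)[0];print('fit',s[:2],np.sqrt(s[2]+s[0]**2+s[1]**2),np.median(p[:,2]))
    st('handle',C[reg&(z>245)&(y>-20)&(hsv[...,2]<70)])
    st('handleTop',C[reg&(z>280)&(z<292)&(y>0)])
    box=reg&(z>150)&(y<-60)
    st('above150 box',C[box])
    for lo in range(150,320,15):
        p=C[reg&(z>lo)&(z<lo+15)&(y<-60)&(y>-420)]
        if len(p)>5:
            h,e=np.histogram(p[:,1],bins=np.arange(-400,-50,10)); print(lo,[(int(e[i]),int(h[i])) for i in np.nonzero(h>3)[0]], np.round(np.percentile(p[:,0],[1,99])))
    st('tub',C[(z>20)&(z<90)&(x>600)&(y>-20)&(y<120)]); 
    st('spr',C[(z>20)&(z<230)&(x>400)&(y>120)&(y<350)])
    st('floor wrench',C[(z>4)&(z<30)&(x>300)&(x<500)&(y>-50)&(y<150)])
```

```text
side table z 1.7257425269852433
rimband 822 [561.8 159.4 231.5] [494.9  84.3 222.2] [624.7 216.7 239.7]
circ 559.3546142578125 149.29051208496094 72.64876556396484
fit [559.88025526 151.41251697] 64.34347444226682 231.9203873374334
handle 107 [497.8 165.4 269. ] [490.3 156.8 246.4] [506.  169.2 288.6]
handleTop 37 [496.3 162.2 285.7] [488.3 153.9 280.2] [503.8 169.2 289.3]
above150 box 4415 [ 614.9 -261.9  216.9] [ 523.2 -283.5  157.2] [712.6 -75.5 301.8]
150 [(-270, 48), (-260, 48), (-250, 5), (-140, 5), (-100, 28), (-90, 109), (-80, 63)] [511. 707.]
165 [(-280, 9), (-270, 124), (-260, 141), (-250, 16), (-240, 6), (-190, 8), (-170, 7), (-160, 5), (-150, 8), (-140, 7), (-130, 5), (-120, 9), (-100, 19), (-90, 132), (-80, 94)] [512. 715.]
180 [(-280, 34), (-270, 159), (-260, 59), (-90, 156), (-80, 101)] [526. 716.]
195 [(-280, 65), (-270, 160), (-260, 33), (-100, 18), (-90, 173), (-80, 82)] [524. 714.]
210 [(-280, 101), (-270, 145), (-260, 21), (-100, 18), (-90, 192), (-80, 53)] [523. 713.]
225 [(-290, 8), (-280, 135), (-270, 118), (-260, 6), (-100, 49), (-90, 207), (-80, 30)] [524. 71
[... 1504 characters left out ...]
.]
195 [(-280, 30), (-270, 181), (-260, 41), (-90, 74), (-80, 53)] [521. 710.]
210 [(-280, 59), (-270, 190), (-260, 5), (-90, 84), (-80, 36)] [520. 711.]
225 [(-280, 106), (-270, 158), (-90, 110), (-80, 24)] [520. 711.]
240 [(-280, 148), (-270, 142), (-100, 36), (-90, 122), (-80, 8)] [521. 711.]
255 [(-280, 197), (-270, 101)] [522. 713.]
270 [(-290, 15), (-280, 229), (-270, 67)] [523. 713.]
285 [(-290, 65), (-280, 249), (-270, 28)] [521. 712.]
300 [(-290, 87), (-280, 138)] [523. 711.]
tub 0 [nan nan nan] nan nan
spr 1051 [706.9 155.5  69.6] [505.4 122.9  29.1] [765.4 205.  229.7]
floor wrench 342 [374.  126.6   5.7] [306.7 -33.8   4. ] [492.4 148.3  11.2]
  return np.nanmean(a, axis, out=out, keepdims=keepdims)
  return np.nanmean(a, axis, out=out, keepdims=keepdims)
```

Run:
```python
from h import *
for n in('side','top'):
    c=cap(n);C=cloud(c);x,y,z=np.moveaxis(C,-1,0)
    for nm,m in(('long',(z>185)&(z<300)&(y<-245)&(y>-310)&(x>535)&(x<700)),('short',(z>182)&(z<240)&(y<-65)&(y>-110)&(x>540)&(x<690))):
        p=C[m];s=np.linalg.lstsq(np.c_[p[:,0]-611,p[:,2]-172,np.ones(len(p))],p[:,1],rcond=None)[0]
        r=p[:,1]-np.c_[p[:,0]-611,p[:,2]-172,np.ones(len(p))]@s
        q=C[(z>195)&(z<300)&((y<-245)if nm=='long' else(y>-110)&(y<-65)&(z<245))&(y>-310)&(x>450)&(x<750)]
        print(n,nm,len(p),'yaw deg',np.degrees(np.arctan(s[0])),'dy/dz',s[1],'hinge y at x=611',s[2],'rms',r.std(),'x',np.percentile(q[:,0],[1,50,99]), 'zmax',np.percentile(q[:,2],99))
    # bystanders
    for lo,hi in((40,75),(75,130),(130,215)):
        m=(z>lo)&(z<hi)&(x>400)&(y>30)&(y<400)&(np.hypot(x-558,y-150)>78);p=C[m]
        k,l,s,ce=cv2.connectedComponentsWithStats(m.astype(np.uint8))
        print(lo,[(np.round(np.median(C[l==i],0)).tolist(),int(s[i,4])) for i in range(1,k) if s[i,4]>30])
```

```text
side long 1747 yaw deg 4.164455139054353 dy/dz -0.12577688136198129 hinge y at x=611 -263.2017962274883 rms 3.3591949512601067 x [525.11080597 621.1992991  716.00820593] zmax 298.96987355377695
side short 912 yaw deg 3.8508140443851127 dy/dz -0.09417396955550572 hinge y at x=611 -79.4420083067124 rms 2.9009170650517646 x [523.4056895  608.31136631 691.08372885] zmax 244.33128891982952
40 [([741.0, 175.0, 65.0], 453)]
75 []
130 [([611.0, 397.0, 192.0], 51)]
top long 1837 yaw deg 3.9863491221994733 dy/dz -0.12570766794071497 hinge y at x=611 -261.12829505133277 rms 0.8482046995275243 x [521.36636788 615.32754425 712.62104937] zmax 299.322481123991
top short 420 yaw deg 3.9631781224915255 dy/dz -0.09850081161915059 hinge y at x=611 -77.1999068996188 rms 0.4723711048764369 x [520.14044074 603.12386601 687.2840222 ] zmax 244.83607193348703
40 [([738.0, 162.0, 65.0], 440), ([617.0, 378.0, 58.0], 86)]
75 [([622.0, 382.0, 115.0], 250)]
130 [([623.0, 394.0, 174.0], 256), ([570.0, 52.0, 145.0], 128)]
```

Call:
jog_arm(
  series=[
    {"gripper": 1,"dz": -0.031,"spin": 0.955},
    {"gripper": 1,"dz": -0.031,"spin": 0.955},
    {"gripper": 1,"dz": -0.031,"spin": 0.955},
    {"gripper": 1,"dz": -0.031,"spin": 0.955},
    {"gripper": 1,"dz": -0.031,"spin": 0.955},
    {"gripper": 1,"dz": -0.031,"spin": 0.955},
    {"gripper": 1},
  ],
  force=40,
)

```text
invalid input at $.series[0]: expected keys gripper, dx, dy, dz, spin
```

Call:
jog_arm(
  series=[
    {"gripper": 1,"dx": 0.024,"dy": -0.037},
    {"gripper": 1,"dx": 0.024,"dy": -0.037},
    {"gripper": 1,"dx": 0.024,"dy": -0.037},
    {"gripper": 1,"dx": 0.024,"dy": -0.037},
    {"gripper": 1,"dx": 0.024,"dy": -0.037},
    {"gripper": 1,"dx": 0.024,"dy": -0.037},
    {"gripper": 1,"dx": 0.024,"dy": -0.037},
    {"gripper": 1,"dx": 0.024,"dy": -0.037},
    {"gripper": 1,"dx": 0.024,"dy": -0.037},
    {"gripper": 1,"dx": 0.024,"dy": -0.037},
    {"gripper": 1,"dx": 0.024,"dy": -0.037},
    {"gripper": 1},
  ],
)

```text
invalid input at $.series[0]: expected keys gripper, dx, dy, dz, spin
```

All keys are required in every row.

Call:
jog_arm(
  series=[
    {"gripper": 1,"dx": 0,"dy": 0,"dz": -0.031,"spin": 0.955},
    {"gripper": 1,"dx": 0,"dy": 0,"dz": -0.031,"spin": 0.955},
    {"gripper": 1,"dx": 0,"dy": 0,"dz": -0.031,"spin": 0.955},
    {"gripper": 1,"dx": 0,"dy": 0,"dz": -0.031,"spin": 0.955},
    {"gripper": 1,"dx": 0,"dy": 0,"dz": -0.031,"spin": 0.955},
    {"gripper": 1,"dx": 0,"dy": 0,"dz": -0.031,"spin": 0.955},
    {"gripper": 1,"dx": 0,"dy": 0,"dz": 0,"spin": 0},
  ],
  force=40,
)

```text
t: 0.88
position: [295.1, -581.2, 404.9]
eef_rot: [3.133, -0.004, 0.067]
ft_force: [-0.8, 0.5, 0.4]
finger_gap: 0.008
gripper_force: 0.0
```

Call:
jog_arm(
  series=[
    {"gripper": 1,"dx": 0.024,"dy": -0.037,"dz": 0,"spin": 0},
    {"gripper": 1,"dx": 0.024,"dy": -0.037,"dz": 0,"spin": 0},
    {"gripper": 1,"dx": 0.024,"dy": -0.037,"dz": 0,"spin": 0},
    {"gripper": 1,"dx": 0.024,"dy": -0.037,"dz": 0,"spin": 0},
    {"gripper": 1,"dx": 0.024,"dy": -0.037,"dz": 0,"spin": 0},
    {"gripper": 1,"dx": 0.024,"dy": -0.037,"dz": 0,"spin": 0},
    {"gripper": 1,"dx": 0.024,"dy": -0.037,"dz": 0,"spin": 0},
    {"gripper": 1,"dx": 0.024,"dy": -0.037,"dz": 0,"spin": 0},
    {"gripper": 1,"dx": 0.024,"dy": -0.037,"dz": 0,"spin": 0},
    {"gripper": 1,"dx": 0.024,"dy": -0.037,"dz": 0,"spin": 0},
    {"gripper": 1,"dx": 0.024,"dy": -0.037,"dz": 0,"spin": 0},
    {"gripper": 1,"dx": 0,"dy": 0,"dz": 0,"spin": 0},
  ],
)

```text
t: 1.88
position: [485.7, -232.0, 398.7]
eef_rot: [-3.138, -0.002, 0.082]
ft_force: [0.2, 0.7, 0.9]
finger_gap: 0.002
gripper_force: 0.0
```

Call:
jog_arm(
  series=[
    {"gripper": 1,"dx": 0.0237,"dy": -0.0354,"dz": 0,"spin": 0},
    {"gripper": 1,"dx": 0.0237,"dy": -0.0354,"dz": 0,"spin": 0},
    {"gripper": 1,"dx": 0.0237,"dy": -0.0354,"dz": 0,"spin": 0},
    {"gripper": 1,"dx": 0.0237,"dy": -0.0354,"dz": 0,"spin": 0},
    {"gripper": 1,"dx": 0.0237,"dy": -0.0354,"dz": 0,"spin": 0},
    {"gripper": 1,"dx": 0.0237,"dy": -0.0354,"dz": 0,"spin": 0},
    {"gripper": 1,"dx": 0.0237,"dy": -0.0354,"dz": 0,"spin": 0},
    {"gripper": 1,"dx": 0,"dy": 0,"dz": 0.04,"spin": 0},
    {"gripper": 1,"dx": 0,"dy": 0,"dz": 0.04,"spin": 0},
    {"gripper": 1,"dx": 0,"dy": 0,"dz": 0.04,"spin": 0},
    {"gripper": 1,"dx": 0,"dy": 0,"dz": 0.04,"spin": 0},
    {"gripper": 1,"dx": 0,"dy": 0,"dz": 0.04,"spin": 0},
  ],
)

```text
t: 2.88
position: [600.5, -33.3, 237.1]
eef_rot: [3.141, 0.0, 0.07]
ft_force: [1.0, 0.6, 0.4]
finger_gap: 0.001
gripper_force: 0.0
```

Call:
jog_arm(
  series=[
    {"gripper": 1,"dx": 0,"dy": 0.03,"dz": 0,"spin": 0},
    {"gripper": 1,"dx": 0,"dy": 0.025,"dz": 0,"spin": 0},
    {"gripper": 1,"dx": 0,"dy": 0.015,"dz": 0,"spin": 0},
    {"gripper": 1,"dx": 0,"dy": 0.015,"dz": 0,"spin": 0},
    {"gripper": 1,"dx": 0,"dy": 0.008,"dz": 0.005,"spin": 0},
    {"gripper": 1,"dx": 0,"dy": 0.007,"dz": 0.005,"spin": 0},
    {"gripper": 1,"dx": 0,"dy": 0.006,"dz": 0.007,"spin": 0},
    {"gripper": 1,"dx": 0,"dy": 0.005,"dz": 0.007,"spin": 0},
    {"gripper": 1,"dx": 0,"dy": 0.004,"dz": 0.009,"spin": 0},
    {"gripper": 1,"dx": 0,"dy": 0.003,"dz": 0.009,"spin": 0},
    {"gripper": 1,"dx": 0,"dy": 0.002,"dz": 0.007,"spin": 0},
    {"gripper": 1,"dx": 0,"dy": 0,"dz": 0.004,"spin": 0},
  ],
)

```text
t: 3.88
position: [607.1, -129.1, 195.1]
eef_rot: [-3.141, 0.001, 0.07]
ft_force: [-0.1, -0.8, 0.7]
finger_gap: 0.002
gripper_force: 0.6
```

Run:
```python
from h import *
print(manip.observe()['position'],manip.observe()['ft_force'])
a=cap('side');b=cap('top')
cv2.imwrite('pics/s1.png',np.hstack([cv2.resize(a['pixels'][80:280,180:380],(400,400)),cv2.resize(b['pixels'][80:280,280:480],(400,400))])[:,:,::-1])
```

```text
[ 607.14875274 -129.05630161  195.08030966] [-0.07236452 -0.80964479  0.67554548]
```

View pics/s1.png

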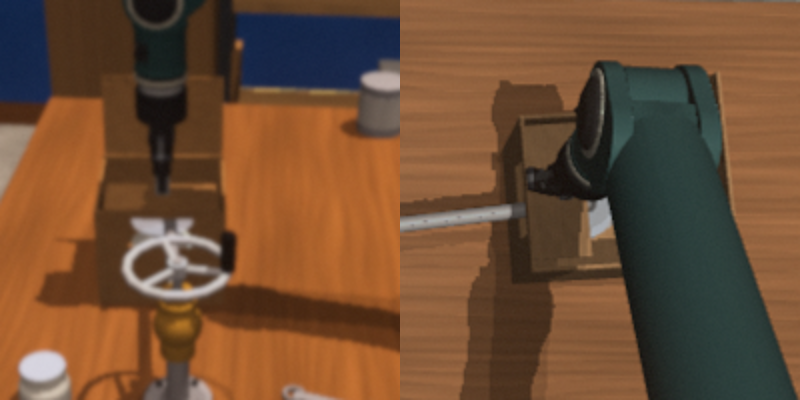

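Crop view: the fingers at about (160,180) in the left half are pressing the short flap, which is nearly flat. The long flap behind still stands. I'll press a little further.

Call:
jog_arm(
  series=[
    {"gripper": 1,"dx": 0,"dy": 0,"dz": 0.003,"spin": 0},
    {"gripper": 1,"dx": 0,"dy": 0,"dz": 0.003,"spin": 0},
    {"gripper": 1,"dx": 0,"dy": 0,"dz": 0,"spin": 0},
    {"gripper": 1,"dx": 0,"dy": 0,"dz": 0,"spin": 0},
  ],
)

```text
t: 4.32
position: [607.5, -128.5, 192.8]
eef_rot: [3.141, -0.0, 0.07]
ft_force: [-3.3, 1.4, 7.4]
finger_gap: -0.005
gripper_force: 3.5
```

Call:
jog_arm(
  series=[
    {"gripper": 1,"dx": 0,"dy": 0,"dz": -0.015,"spin": 0},
    {"gripper": 1,"dx": 0,"dy": 0,"dz": -0.04,"spin": 0},
    {"gripper": 1,"dx": 0,"dy": 0,"dz": -0.04,"spin": 0},
    {"gripper": 1,"dx": 0,"dy": 0,"dz": -0.04,"spin": 0},
    {"gripper": 1,"dx": 0,"dy": 0,"dz": -0.04,"spin": 0},
    {"gripper": 1,"dx": 0,"dy": 0,"dz": -0.04,"spin": 0},
    {"gripper": 1,"dx": 0,"dy": 0,"dz": -0.04,"spin": 0},
    {"gripper": 1,"dx": 0,"dy": 0,"dz": 0,"spin": 0},
  ],
)

```text
t: 4.98
position: [609.9, -128.6, 404.0]
eef_rot: [3.138, -0.013, 0.07]
ft_force: [1.4, 0.7, 0.8]
finger_gap: 0.0
gripper_force: 0.0
```

Call:
jog_arm(
  series=[
    {"gripper": 1,"dx": 0,"dy": 0.04,"dz": 0,"spin": 0},
    {"gripper": 1,"dx": 0,"dy": 0.04,"dz": 0,"spin": 0},
    {"gripper": 1,"dx": 0,"dy": 0.04,"dz": 0,"spin": 0},
    {"gripper": 1,"dx": 0,"dy": 0.04,"dz": 0,"spin": 0},
    {"gripper": 1,"dx": 0,"dy": 0.04,"dz": 0,"spin": 0},
    {"gripper": 1,"dx": 0,"dy": 0.04,"dz": 0,"spin": 0},
    {"gripper": 1,"dx": 0,"dy": 0.04,"dz": 0,"spin": 0},
    {"gripper": 1,"dx": 0,"dy": 0,"dz": 0,"spin": 0},
  ],
)

```text
t: 5.65
position: [620.8, -360.7, 394.5]
eef_rot: [3.137, 0.002, 0.06]
ft_force: [-0.7, -0.9, -0.3]
finger_gap: -0.003
gripper_force: 0.0
```

Run:
```python
from h import *
print(manip.observe()['position'])
for n in('side','top'):
    C=cloud(cap(n));x,y,z=np.moveaxis(C,-1,0)
    m=(x>540)&(x<690)&(y<-85)&(y>-145)&(z>150)&(z<260)
    p=C[m];print(n,len(p),[ (yy,np.round(np.median(p[abs(p[:,1]-yy)<6][:,2]),1)) for yy in(-95,-110,-125,-140)])
```

```text
[ 620.80961417 -360.66285478  394.46406891]
side 564 [(-95, np.float64(174.9)), (-110, np.float64(175.4)), (-125, np.float64(175.1)), (-140, np.float64(175.3))]
top 1416 [(-95, np.float64(173.8)), (-110, np.float64(174.0)), (-125, np.float64(173.7)), (-140, np.float64(173.7))]
```

Call:
jog_arm(
  series=[
    {"gripper": 1,"dx": 0,"dy": 0,"dz": 0.044,"spin": 0},
    {"gripper": 1,"dx": 0,"dy": 0,"dz": 0.044,"spin": 0},
    {"gripper": 1,"dx": 0,"dy": 0,"dz": 0.042,"spin": 0},
    {"gripper": 1,"dx": 0,"dy": -0.035,"dz": 0,"spin": 0},
    {"gripper": 1,"dx": 0,"dy": -0.03,"dz": 0,"spin": 0},
    {"gripper": 1,"dx": 0,"dy": -0.03,"dz": 0,"spin": 0},
    {"gripper": 1,"dx": 0,"dy": -0.02,"dz": 0,"spin": 0},
    {"gripper": 1,"dx": 0,"dy": -0.016,"dz": 0,"spin": 0},
  ],
)

```text
t: 6.42
position: [616.3, -244.4, 292.4]
eef_rot: [-3.141, -0.001, 0.073]
ft_force: [0.3, -1.1, 0.2]
finger_gap: -0.001
gripper_force: 0.3
```

Call:
jog_arm(
  series=[
    {"gripper": 1,"dx": 0,"dy": -0.021,"dz": 0.007,"spin": 0},
    {"gripper": 1,"dx": 0,"dy": -0.021,"dz": 0.007,"spin": 0},
    {"gripper": 1,"dx": 0,"dy": -0.013,"dz": 0.01,"spin": 0},
    {"gripper": 1,"dx": 0,"dy": -0.013,"dz": 0.01,"spin": 0},
    {"gripper": 1,"dx": 0,"dy": -0.01,"dz": 0.013,"spin": 0},
    {"gripper": 1,"dx": 0,"dy": -0.01,"dz": 0.013,"spin": 0},
    {"gripper": 1,"dx": 0,"dy": -0.006,"dz": 0.015,"spin": 0},
    {"gripper": 1,"dx": 0,"dy": -0.006,"dz": 0.015,"spin": 0},
    {"gripper": 1,"dx": 0,"dy": -0.002,"dz": 0.013,"spin": 0},
    {"gripper": 1,"dx": 0,"dy": 0,"dz": 0.009,"spin": 0},
    {"gripper": 1,"dx": 0,"dy": 0,"dz": 0,"spin": 0},
  ],
)

```text
t: 7.33
position: [609.0, -166.6, 199.4]
eef_rot: [-3.141, 0.004, 0.069]
ft_force: [0.2, 0.4, 0.7]
finger_gap: -0.003
gripper_force: 0.0
```

Call:
jog_arm(
  series=[
    {"gripper": 1,"dx": 0,"dy": 0,"dz": 0.003,"spin": 0},
    {"gripper": 1,"dx": 0,"dy": 0,"dz": 0.002,"spin": 0},
    {"gripper": 1,"dx": 0,"dy": 0,"dz": 0,"spin": 0},
    {"gripper": 1,"dx": 0,"dy": 0,"dz": 0,"spin": 0},
  ],
)

```text
t: 7.67
position: [610.4, -166.7, 198.4]
eef_rot: [3.141, -0.001, 0.069]
ft_force: [-0.4, 0.2, 0.4]
finger_gap: -0.001
gripper_force: 0.0
```

Call:
jog_arm(
  series=[
    {"gripper": 1,"dx": 0,"dy": 0,"dz": 0.003,"spin": 0},
    {"gripper": 1,"dx": 0,"dy": 0,"dz": 0.002,"spin": 0},
    {"gripper": 1,"dx": 0,"dy": 0,"dz": 0,"spin": 0},
    {"gripper": 1,"dx": 0,"dy": 0,"dz": 0,"spin": 0},
  ],
)

```text
t: 8.0
position: [610.7, -166.7, 197.5]
eef_rot: [3.14, -0.002, 0.069]
ft_force: [-6.0, 0.9, 16.7]
finger_gap: -0.001
gripper_force: 8.1
```

Call:
jog_arm(
  series=[
    {"gripper": 1,"dx": 0,"dy": 0,"dz": -0.0175,"spin": 0},
    {"gripper": 1,"dx": 0,"dy": 0,"dz": -0.04,"spin": 0},
    {"gripper": 1,"dx": 0,"dy": 0,"dz": -0.04,"spin": 0},
    {"gripper": 1,"dx": 0,"dy": 0,"dz": -0.04,"spin": 0},
    {"gripper": 1,"dx": 0,"dy": 0,"dz": -0.04,"spin": 0},
    {"gripper": 1,"dx": 0,"dy": 0,"dz": 0,"spin": 0},
  ],
)

```text
t: 8.5
position: [613.1, -166.8, 344.1]
eef_rot: [3.137, -0.012, 0.07]
ft_force: [0.2, 0.6, 1.1]
finger_gap: 0.003
gripper_force: 0.0
```

Call:
jog_arm(
  series=[
    {"gripper": 0.5,"dx": -0.0098,"dy": -0.035,"dz": 0,"spin": 0},
    {"gripper": 0.3,"dx": -0.0098,"dy": -0.035,"dz": 0,"spin": 0},
    {"gripper": 0.3,"dx": -0.0098,"dy": -0.035,"dz": 0,"spin": 0},
    {"gripper": 0.3,"dx": -0.0098,"dy": -0.035,"dz": 0,"spin": 0},
    {"gripper": 0.3,"dx": -0.0098,"dy": -0.035,"dz": 0,"spin": 0},
    {"gripper": 0.3,"dx": -0.0098,"dy": -0.035,"dz": 0,"spin": 0},
    {"gripper": 0.3,"dx": -0.0098,"dy": -0.035,"dz": 0,"spin": 0},
    {"gripper": 0.3,"dx": -0.0098,"dy": -0.035,"dz": 0,"spin": 0},
    {"gripper": 0.3,"dx": -0.0098,"dy": -0.035,"dz": 0,"spin": 0},
    {"gripper": 0.3,"dx": -0.0098,"dy": -0.035,"dz": 0,"spin": 0},
    {"gripper": 0.3,"dx": -0.0098,"dy": -0.03,"dz": 0,"spin": 0},
    {"gripper": 0.3,"dx": 0,"dy": 0,"dz": 0,"spin": 0},
  ],
)

```text
t: 9.5
position: [500.6, 136.7, 336.5]
eef_rot: [-3.139, -0.001, 0.078]
ft_force: [-0.2, 0.5, 0.8]
finger_gap: 0.695
gripper_force: 0.0
```

Run:
```python
from h import *
o=manip.observe();print(o['t'],o['position'],o['eef_rot'],o['finger_gap'])
for n in('side','top'):
    C=cloud(cap(n));x,y,z=np.moveaxis(C,-1,0)
    m=(x>540)&(x<690)&(y<-90)&(y>-255)&(z>150)&(z<300)
    p=C[m];print(n,len(p),[ (yy,np.round(np.median(p[abs(p[:,1]-yy)<6][:,2]),1)) for yy in(-95,-110,-150,-170,-200,-240)])
c=cap('wrist','w0.png');C=cloud(c);x,y,z=np.moveaxis(C,-1,0)
v=c['pixels'].max(-1)
m=(z>250)&(z<295)&(np.hypot(x-494,y-161)<40)&(v<80);p=C[m];print(len(p),np.median(p,0),np.percentile(p,[2,98],axis=0) if len(p) else 0)
m=(z>222)&(z<240)&(abs(np.hypot(x-558,y-150)-65)<14);p=C[m]
M=np.c_[2*p[:,:2],np.ones(len(p))];s=np.linalg.lstsq(M,(p[:,:2]**2).sum(1),rcond=None)[0];print(len(p),'hub',s[:2],np.sqrt(s[2]+s[0]**2+s[1]**2),np.median(p[:,2]))
```

```text
9.5 [500.64694982 136.73943422 336.53351887] [-3.13917252e+00 -6.79333165e-04  7.81643615e-02] 0.6950230152660081
side 1266 [(-95, np.float64(175.0)), (-110, np.float64(175.3)), (-150, np.float64(180.3)), (-170, np.float64(179.9)), (-200, np.float64(180.3)), (-240, np.float64(180.7))]
top 3918 [(-95, np.float64(173.8)), (-110, np.float64(173.6)), (-150, np.float64(178.9)), (-170, np.float64(178.6)), (-200, np.float64(178.7)), (-240, np.float64(178.7))]
1455 [501.53890171 157.83390136 284.2211042 ] [[490.02325772 149.62274684 251.93736165]
 [506.16057969 166.90269522 287.89683962]]
12229 hub [560.88196086 148.90985464] 62.81672052443979 231.97358906485167
```

View pics/w0.png

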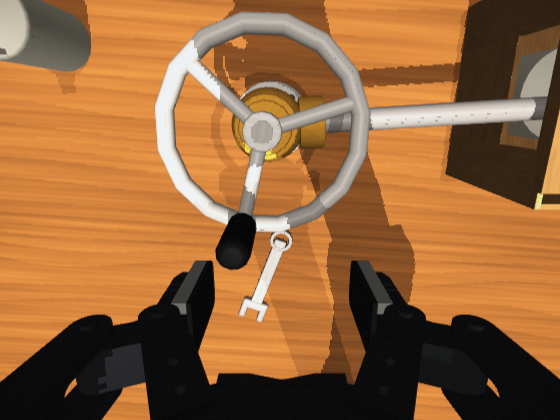

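Wrist view: the handle top is at (235,250), left of and ahead of the gap between the pads, with the hub at (262,130). Both flaps measure flat. I'll go over the handle, then down and close.

Call:
jog_arm(
  series=[
    {"gripper": 0.3,"dx": -0.0036,"dy": -0.029,"dz": 0,"spin": 0},
    {"gripper": 0.3,"dx": 0,"dy": 0,"dz": 0,"spin": 0},
    {"gripper": 0.3,"dx": 0,"dy": 0,"dz": 0.02,"spin": 0},
    {"gripper": 0.3,"dx": 0,"dy": 0,"dz": 0.02,"spin": 0},
    {"gripper": 0.3,"dx": 0,"dy": 0,"dz": 0.02,"spin": 0},
    {"gripper": 0.3,"dx": 0,"dy": 0,"dz": 0.02,"spin": 0},
    {"gripper": 0.3,"dx": 0,"dy": 0,"dz": 0.01,"spin": 0},
    {"gripper": 0.3,"dx": 0,"dy": 0,"dz": 0,"spin": 0},
  ],
)

```text
t: 10.32
position: [497.9, 152.3, 262.1]
eef_rot: [3.141, 0.004, 0.068]
ft_force: [0.6, 0.3, 0.2]
finger_gap: 0.695
gripper_force: 0.0
```

Run:
```python
from h import *
o=manip.observe();print(o['position'],o['ft_force'])
c=cap('wrist','w1.png')
```

```text
[497.92499903 152.26899211 262.09831954] [0.64675001 0.27179829 0.17773977]
```

View pics/w1.png

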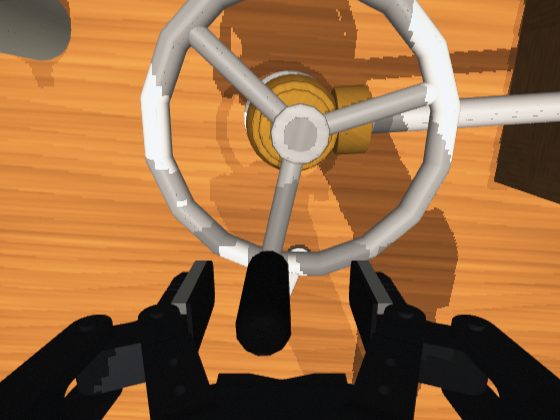

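Wrist view: the handle (265,300) is between the pads (midline about 281), a little left. I'll shift about 6 mm and close.

Call:
jog_arm(
  series=[
    {"gripper": 0.3,"dx": -0.001,"dy": -0.008,"dz": 0,"spin": 0},
    {"gripper": 0.5,"dx": 0,"dy": 0,"dz": 0,"spin": 0},
    {"gripper": 1,"dx": 0,"dy": 0,"dz": 0,"spin": 0},
    {"gripper": 1,"dx": 0,"dy": 0,"dz": 0,"spin": 0},
    {"gripper": 1,"dx": 0,"dy": 0,"dz": 0,"spin": 0},
    {"gripper": 1,"dx": 0,"dy": 0,"dz": 0,"spin": 0},
    {"gripper": 1,"dx": 0,"dy": 0,"dz": 0,"spin": 0},
  ],
  force=50,
)

```text
t: 10.95
position: [497.5, 160.2, 264.7]
eef_rot: [-3.142, -0.001, 0.07]
ft_force: [-0.4, -1.5, 5.6]
finger_gap: 0.22
gripper_force: 48.9
```

Run:
```python
from h import *
o=manip.observe();print(o['position'],o['ft_force'],o['finger_gap'],o['gripper_force'])
c=cap('wrist','w2.png')
C=cloud(c);x,y,z=np.moveaxis(C,-1,0)
m=(z>222)&(z<240)&(abs(np.hypot(x-558,y-150)-65)<14);p=C[m]
M=np.c_[2*p[:,:2],np.ones(len(p))];s=np.linalg.lstsq(M,(p[:,:2]**2).sum(1),rcond=None)[0];print(len(p),'hub',s[:2],np.sqrt(s[2]+s[0]**2+s[1]**2),np.median(p[:,2]))
m=(z>240)&(np.hypot(x-558,y-150)<12);print('nut',m.sum(),C[(z>234)&(np.hypot(x-559,y-150)<15)].mean(0))
```

```text
[497.54929167 160.21015002 264.70706948] [-0.37361134 -1.5113185   5.62416719] 0.22027550963024628 48.876281012780964
19855 hub [560.24322384 149.41318381] 62.02429699608276 231.91880580374206
nut 0 [560.67974218 149.28522697 235.73535147]
```

View pics/w2.png

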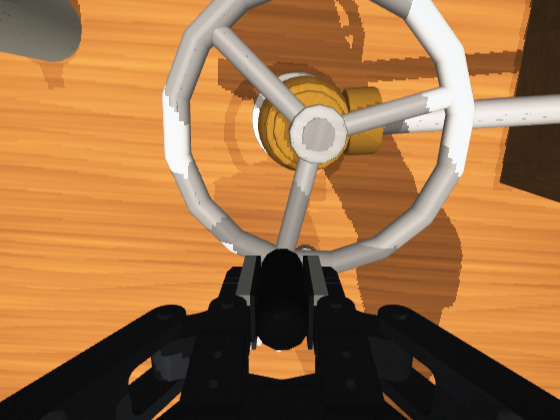

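Wrist view: the pads hold the handle (282,300) squarely, with the hub at (319,132). Working out the arc steps now.

```bash
cat > arc.py <<'E'
import numpy as np,sys
# arc.py phi0 phi1 n [x y]: shifts from the point at phi0 (or x y) to phi1 round the hub, tool yaw .07
H=np.array([559.5,149.7]);Y=0.07
def arc(a,b,n,start=None):
    ph=np.radians(np.linspace(a,b,n+1))
    P=H+65*np.c_[np.cos(ph),np.sin(ph)]
    if start is not None:P[0]=start
    T=np.c_[P@[np.cos(Y),np.sin(Y)],P@[np.sin(Y),-np.cos(Y)]]/800
    return np.diff(np.round(T-T[0],4),axis=0).round(4)
if __name__=='__main__':
    a,b,n=float(sys.argv[1]),float(sys.argv[2]),int(sys.argv[3])
    s=np.array(sys.argv[4:6],float) if len(sys.argv)>5 else None
    for r,p in zip(arc(a,b,n,s),np.linspace(a,b,n+1)[1:]): print(round(p,1),*r)
E
python3 arc.py 170 86 7; echo; python3 arc.py 86 -154 40
```

```text
158.0 0.0058 -0.016
146.0 0.009 -0.0144
134.0 0.0118 -0.0122
122.0 0.0141 -0.0095
110.0 0.0158 -0.0063
98.0 0.0167 -0.003
86.0 0.017 0.0006

80.0 0.0083 0.0016
74.0 0.0082 0.0025
68.0 0.0078 0.0033
62.0 0.0074 0.0042
56.0 0.007 0.0048
50.0 0.0064 0.0056
44.0 0.0058 0.0062
38.0 0.0051 0.0068
32.0 0.0044 0.0073
26.0 0.0036 0.0077
20.0 0.0028 0.0081
14.0 0.0019 0.0083
8.0 0.001 0.0084
2.0 0.0002 0.0085
-4.0 -0.0008 0.0085
-10.0 -0.0016 0.0083
-16.0 -0.0025 0.0082
-22.0 -0.0033 0.0078
-28.0 -0.0041 0.0074
-34.0 -0.0049 0.007
-40.0 -0.0056 0.0064
-46.0 -0.0062 0.0058
-52.0 -0.0068 0.0051
-58.0 -0.0073 0.0044
-64.0 -0.0077 0.0036
-70.0 -0.008 0.0028
-76.0 -0.0083 0.0019
-82.0 -0.0085 0.001
-88.0 -0.0085 0.0002
-94.0 -0.0084 -0.0008
-100.0 -0.0084 -0.0016
-106.0 -0.0081 -0.0025
-112.0 -0.0079 -0.0033
-118.0 -0.0074 -0.0041
-124.0 -0.007 -0.0049
-130.0 -0.0064 -0.0056
-136.0 -0.0058 -0.0062
-142.0 -0.0051 -0.0068
-148.0 -0.0044 -0.0073
-154.0 -0.0036 -0.0077
```

Call:
jog_arm(
  series=[
    {"gripper": 1,"dx": 0.0058,"dy": -0.016,"dz": 0,"spin": 0},
    {"gripper": 1,"dx": 0.009,"dy": -0.0144,"dz": 0,"spin": 0},
    {"gripper": 1,"dx": 0.0118,"dy": -0.0122,"dz": 0,"spin": 0},
    {"gripper": 1,"dx": 0.0141,"dy": -0.0095,"dz": 0,"spin": 0},
    {"gripper": 1,"dx": 0.0158,"dy": -0.0063,"dz": 0,"spin": 0},
    {"gripper": 1,"dx": 0.0167,"dy": -0.003,"dz": 0,"spin": 0},
    {"gripper": 1,"dx": 0.017,"dy": 0.0006,"dz": 0,"spin": 0},
    {"gripper": 1,"dx": 0,"dy": 0,"dz": 0,"spin": 0},
    {"gripper": 1,"dx": 0,"dy": 0,"dz": 0,"spin": 0},
  ],
  force=80,
)

```text
t: 11.75
position: [567.8, 213.4, 264.8]
eef_rot: [-3.141, -0.003, 0.069]
ft_force: [1.9, -0.8, 4.7]
finger_gap: 0.211
gripper_force: 78.6
```

Call:
jog_arm(
  series=[
    {"gripper": 1,"dx": 0.0083,"dy": 0.0016,"dz": 0,"spin": 0},
    {"gripper": 1,"dx": 0.0082,"dy": 0.0025,"dz": 0,"spin": 0},
    {"gripper": 1,"dx": 0,"dy": 0,"dz": 0,"spin": 0},
  ],
)

```text
t: 12.0
position: [580.8, 210.8, 264.9]
eef_rot: [3.142, -0.002, 0.068]
ft_force: [1.2, -1.8, 5.9]
finger_gap: 0.213
gripper_force: 78.7
```

Call:
jog_arm(
  series=[
    {"gripper": 1,"dx": 0.0078,"dy": 0.0033,"dz": 0,"spin": 0},
    {"gripper": 1,"dx": 0.0074,"dy": 0.0042,"dz": 0,"spin": 0},
    {"gripper": 1,"dx": 0,"dy": 0,"dz": 0,"spin": 0},
  ],
)

```text
t: 12.25
position: [593.1, 205.5, 264.9]
eef_rot: [3.141, -0.002, 0.068]
ft_force: [2.2, -1.8, 5.8]
finger_gap: 0.211
gripper_force: 78.7
```

Call:
jog_arm(
  series=[
    {"gripper": 1,"dx": 0.007,"dy": 0.0048,"dz": 0,"spin": 0},
    {"gripper": 1,"dx": 0.0064,"dy": 0.0056,"dz": 0,"spin": 0},
    {"gripper": 1,"dx": 0,"dy": 0,"dz": 0,"spin": 0},
  ],
)

```text
t: 12.5
position: [604.2, 197.7, 264.9]
eef_rot: [3.141, -0.001, 0.068]
ft_force: [-0.1, -1.0, 5.9]
finger_gap: 0.219
gripper_force: 78.8
```

Call:
jog_arm(
  series=[
    {"gripper": 1,"dx": 0.0058,"dy": 0.0062,"dz": 0,"spin": 0},
    {"gripper": 1,"dx": 0.0051,"dy": 0.0068,"dz": 0,"spin": 0},
    {"gripper": 1,"dx": 0,"dy": 0,"dz": 0,"spin": 0},
  ],
)

```text
t: 12.75
position: [613.4, 188.0, 264.8]
eef_rot: [3.141, -0.001, 0.068]
ft_force: [-0.3, -2.4, 6.6]
finger_gap: 0.216
gripper_force: 78.7
```

Call:
jog_arm(
  series=[
    {"gripper": 1,"dx": 0.0044,"dy": 0.0073,"dz": 0,"spin": 0},
    {"gripper": 1,"dx": 0.0036,"dy": 0.0077,"dz": 0,"spin": 0},
    {"gripper": 1,"dx": 0,"dy": 0,"dz": 0,"spin": 0},
  ],
)

```text
t: 13.0
position: [620.3, 176.5, 264.8]
eef_rot: [3.141, -0.001, 0.068]
ft_force: [-2.1, -2.8, 5.9]
finger_gap: 0.212
gripper_force: 78.7
```

Call:
jog_arm(
  series=[
    {"gripper": 1,"dx": 0.0028,"dy": 0.0081,"dz": 0,"spin": 0},
    {"gripper": 1,"dx": 0.0019,"dy": 0.0083,"dz": 0,"spin": 0},
    {"gripper": 1,"dx": 0,"dy": 0,"dz": 0,"spin": 0},
  ],
)

```text
t: 13.25
position: [624.8, 163.8, 264.9]
eef_rot: [-3.142, -0.001, 0.069]
ft_force: [-1.8, -2.0, 7.4]
finger_gap: 0.213
gripper_force: 78.6
```

Call:
jog_arm(
  series=[
    {"gripper": 1,"dx": 0.001,"dy": 0.0084,"dz": 0,"spin": 0},
    {"gripper": 1,"dx": 0.0002,"dy": 0.0085,"dz": 0,"spin": 0},
    {"gripper": 1,"dx": 0,"dy": 0,"dz": 0,"spin": 0},
  ],
)

```text
t: 13.5
position: [625.9, 156.8, 264.9]
eef_rot: [-3.133, -0.002, 0.073]
ft_force: [1.1, 11.5, 2.2]
finger_gap: 0.215
gripper_force: 79.1
```

Force jumped to 11.5 N and the motion stalled. I'll push a little more to confirm the stop.

Call:
jog_arm(
  series=[
    {"gripper": 1,"dx": 0,"dy": 0.005,"dz": 0,"spin": 0},
    {"gripper": 1,"dx": 0,"dy": 0,"dz": 0,"spin": 0},
    {"gripper": 1,"dx": 0,"dy": 0,"dz": 0,"spin": 0},
    {"gripper": 1,"dx": 0,"dy": 0,"dz": 0,"spin": 0},
  ],
)

```text
t: 13.83
position: [626.0, 156.6, 264.9]
eef_rot: [-3.129, -0.003, 0.077]
ft_force: [1.0, 17.6, 1.3]
finger_gap: 0.214
gripper_force: 78.9
```

Run:
```python
from h import *
o=manip.observe();print(o['position'],o['eef_rot'],o['ft_force'])
for n in('top','side'):
    C=cloud(cap(n));c=cap(n);x,y,z=np.moveaxis(C,-1,0)
cv2.imwrite('pics/t3.png',cap('top')['pixels'][100:300,160:360,::-1])
c=cap('wrist','w3.png');C=cloud(c);x,y,z=np.moveaxis(C,-1,0)
m=(z>222)&(z<240)&(abs(np.hypot(x-558,y-150)-65)<14);p=C[m]
M=np.c_[2*p[:,:2],np.ones(len(p))];s=np.linalg.lstsq(M,(p[:,:2]**2).sum(1),rcond=None)[0];print(len(p),'hub',s[:2],np.sqrt(s[2]+s[0]**2+s[1]**2),np.median(p[:,2]))
```

```text
[625.95477985 156.6048855  264.93411064] [-3.1290449  -0.00347889  0.07654853] [ 0.98449087 17.63735896  1.30746011]
3375 hub [566.97982394 149.74340044] 61.87437433123437 231.80758034420109
```

View pics/w3.png

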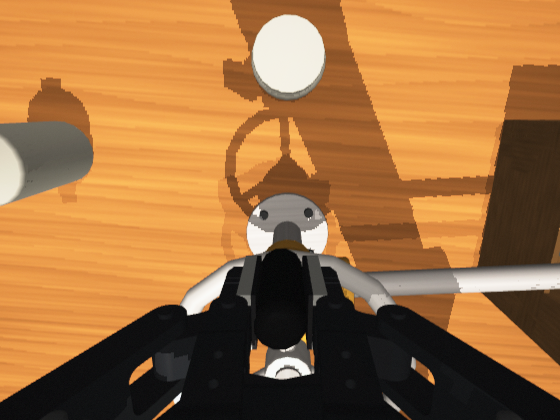

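Stop confirmed: the position held at (626.0,156.6) while the force rose to 17.6 N. The wrist view shows the handle still between the pads at (282,300). Next comes the opening arc, 15° per row, half a turn per call.

```bash
sed -i 's/H=np.array.*;Y/H=np.array([561.,149.]);Y/' arc.py; python3 arc.py 6.7 186.7 12; echo; python3 arc.py 6.7 21.7 1 627 146.4;  python3 - <<'E'
import numpy as np
P=np.array([(497.5,160.2),(567.8,213.4),(580.8,210.8),(593.1,205.5),(604.2,197.7),(613.4,188),(620.3,176.5),(624.8,163.8),(626,156.6)])
s=np.linalg.lstsq(np.c_[2*P,np.ones(9)],(P**2).sum(1),rcond=None)[0];print(s[:2],np.sqrt(s[2]+s[:2]@s[:2]))
E
```

```text
21.7 -0.0038 -0.0209
36.7 -0.009 -0.0192
51.7 -0.0137 -0.0162
66.7 -0.0174 -0.0121
81.7 -0.0199 -0.0072
96.7 -0.0212 -0.0017
111.7 -0.0208 0.0037
126.7 -0.0192 0.009
141.7 -0.0162 0.0137
156.7 -0.0122 0.0174
171.7 -0.0071 0.02
186.7 -0.0018 0.0211

21.7 -0.0047 -0.0337
[561.51078191 148.68236017] 65.03318571307742
```

Call:
jog_arm(
  series=[
    {"gripper": 1,"dx": -0.0047,"dy": -0.0337,"dz": 0,"spin": 0},
    {"gripper": 1,"dx": -0.009,"dy": -0.0192,"dz": 0,"spin": 0},
    {"gripper": 1,"dx": -0.0137,"dy": -0.0162,"dz": 0,"spin": 0},
    {"gripper": 1,"dx": -0.0174,"dy": -0.0121,"dz": 0,"spin": 0},
    {"gripper": 1,"dx": -0.0199,"dy": -0.0072,"dz": 0,"spin": 0},
    {"gripper": 1,"dx": -0.0212,"dy": -0.0017,"dz": 0,"spin": 0},
    {"gripper": 1,"dx": -0.0208,"dy": 0.0037,"dz": 0,"spin": 0},
    {"gripper": 1,"dx": -0.0192,"dy": 0.009,"dz": 0,"spin": 0},
    {"gripper": 1,"dx": -0.0162,"dy": 0.0137,"dz": 0,"spin": 0},
    {"gripper": 1,"dx": -0.0122,"dy": 0.0174,"dz": 0,"spin": 0},
    {"gripper": 1,"dx": -0.0071,"dy": 0.02,"dz": 0,"spin": 0},
    {"gripper": 1,"dx": 0,"dy": 0,"dz": 0,"spin": 0},
  ],
)

```text
t: 15.13
position: [496.9, 155.7, 264.8]
eef_rot: [3.139, -0.002, 0.066]
ft_force: [0.3, -2.0, 5.6]
finger_gap: 0.215
gripper_force: 80.0
```

```bash
python3 arc.py 171.7 339.7 11 496.9 155.7
```

```text
187.0 -0.0018 0.0182
202.2 0.004 0.0212
217.5 0.0094 0.0194
232.8 0.0142 0.0163
248.1 0.018 0.0119
263.3 0.0205 0.0068
278.6 0.0216 0.0011
293.9 0.0211 -0.0045
309.2 0.0191 -0.01
324.4 0.0159 -0.0147
339.7 0.0114 -0.0183
```

Call:
jog_arm(
  series=[
    {"gripper": 1,"dx": -0.0018,"dy": 0.0182,"dz": 0,"spin": 0},
    {"gripper": 1,"dx": 0.004,"dy": 0.0212,"dz": 0,"spin": 0},
    {"gripper": 1,"dx": 0.0094,"dy": 0.0194,"dz": 0,"spin": 0},
    {"gripper": 1,"dx": 0.0142,"dy": 0.0163,"dz": 0,"spin": 0},
    {"gripper": 1,"dx": 0.018,"dy": 0.0119,"dz": 0,"spin": 0},
    {"gripper": 1,"dx": 0.0205,"dy": 0.0068,"dz": 0,"spin": 0},
    {"gripper": 1,"dx": 0.0216,"dy": 0.0011,"dz": 0,"spin": 0},
    {"gripper": 1,"dx": 0.0211,"dy": -0.0045,"dz": 0,"spin": 0},
    {"gripper": 1,"dx": 0.0191,"dy": -0.01,"dz": 0,"spin": 0},
    {"gripper": 1,"dx": 0.0159,"dy": -0.0147,"dz": 0,"spin": 0},
    {"gripper": 1,"dx": 0.0114,"dy": -0.0183,"dz": 0,"spin": 0},
    {"gripper": 1,"dx": 0,"dy": 0,"dz": 0,"spin": 0},
  ],
)

```text
t: 16.13
position: [624.3, 132.5, 264.9]
eef_rot: [-3.14, -0.006, 0.072]
ft_force: [5.0, 1.6, 4.8]
finger_gap: 0.215
gripper_force: 79.7
```

```bash
python3 arc.py 345.4 510.4 11 624.3 132.5; echo;python3 arc.py 510.4 675.4 11
```

```text
360.4 0.0036 -0.021
375.4 -0.0014 -0.0212
390.4 -0.0069 -0.02
405.4 -0.0118 -0.0176
420.4 -0.016 -0.014
435.4 -0.0191 -0.0093
450.4 -0.0208 -0.0041
465.4 -0.0211 0.0014
480.4 -0.0201 0.0069
495.4 -0.0176 0.0118
510.4 -0.014 0.016

525.4 -0.0093 0.019
540.4 -0.0041 0.0209
555.4 0.0014 0.0211
570.4 0.0069 0.0201
585.4 0.0118 0.0176
600.4 0.016 0.0139
615.4 0.019 0.0094
630.4 0.0208 0.0041
645.4 0.0212 -0.0015
660.4 0.0201 -0.0068
675.4 0.0176 -0.0119
```

Call:
jog_arm(
  series=[
    {"gripper": 1,"dx": 0.0036,"dy": -0.021,"dz": 0,"spin": 0},
    {"gripper": 1,"dx": -0.0014,"dy": -0.0212,"dz": 0,"spin": 0},
    {"gripper": 1,"dx": -0.0069,"dy": -0.02,"dz": 0,"spin": 0},
    {"gripper": 1,"dx": -0.0118,"dy": -0.0176,"dz": 0,"spin": 0},
    {"gripper": 1,"dx": -0.016,"dy": -0.014,"dz": 0,"spin": 0},
    {"gripper": 1,"dx": -0.0191,"dy": -0.0093,"dz": 0,"spin": 0},
    {"gripper": 1,"dx": -0.0208,"dy": -0.0041,"dz": 0,"spin": 0},
    {"gripper": 1,"dx": -0.0211,"dy": 0.0014,"dz": 0,"spin": 0},
    {"gripper": 1,"dx": -0.0201,"dy": 0.0069,"dz": 0,"spin": 0},
    {"gripper": 1,"dx": -0.0176,"dy": 0.0118,"dz": 0,"spin": 0},
    {"gripper": 1,"dx": -0.014,"dy": 0.016,"dz": 0,"spin": 0},
    {"gripper": 1,"dx": 0,"dy": 0,"dz": 0,"spin": 0},
  ],
)

```text
t: 17.13
position: [502.0, 175.2, 264.8]
eef_rot: [3.139, -0.003, 0.066]
ft_force: [1.5, -3.4, 3.6]
finger_gap: 0.216
gripper_force: 79.9
```

```bash
python3 arc.py 516.1 681.1 11 502 175.2
```

```text
531.1 -0.0079 0.0197
546.1 -0.002 0.0211
561.1 0.0035 0.0209
576.1 0.0088 0.0193
591.1 0.0136 0.0163
606.1 0.0172 0.0123
621.1 0.0199 0.0074
636.1 0.0211 0.002
651.1 0.021 -0.0035
666.1 0.0192 -0.0088
681.1 0.0164 -0.0136
```

Call:
jog_arm(
  series=[
    {"gripper": 1,"dx": -0.0079,"dy": 0.0197,"dz": 0,"spin": 0},
    {"gripper": 1,"dx": -0.002,"dy": 0.0211,"dz": 0,"spin": 0},
    {"gripper": 1,"dx": 0.0035,"dy": 0.0209,"dz": 0,"spin": 0},
    {"gripper": 1,"dx": 0.0088,"dy": 0.0193,"dz": 0,"spin": 0},
    {"gripper": 1,"dx": 0.0136,"dy": 0.0163,"dz": 0,"spin": 0},
    {"gripper": 1,"dx": 0.0172,"dy": 0.0123,"dz": 0,"spin": 0},
    {"gripper": 1,"dx": 0.0199,"dy": 0.0074,"dz": 0,"spin": 0},
    {"gripper": 1,"dx": 0.0211,"dy": 0.002,"dz": 0,"spin": 0},
    {"gripper": 1,"dx": 0.021,"dy": -0.0035,"dz": 0,"spin": 0},
    {"gripper": 1,"dx": 0.0192,"dy": -0.0088,"dz": 0,"spin": 0},
    {"gripper": 1,"dx": 0.0164,"dy": -0.0136,"dz": 0,"spin": 0},
    {"gripper": 1,"dx": 0,"dy": 0,"dz": 0,"spin": 0},
    {"gripper": 1,"dx": 0,"dy": 0,"dz": 0,"spin": 0},
  ],
)

```text
invalid input at $.series: expected 1 to 12 rows
```

Call:
jog_arm(
  series=[
    {"gripper": 1,"dx": -0.0079,"dy": 0.0197,"dz": 0,"spin": 0},
    {"gripper": 1,"dx": -0.002,"dy": 0.0211,"dz": 0,"spin": 0},
    {"gripper": 1,"dx": 0.0035,"dy": 0.0209,"dz": 0,"spin": 0},
    {"gripper": 1,"dx": 0.0088,"dy": 0.0193,"dz": 0,"spin": 0},
    {"gripper": 1,"dx": 0.0136,"dy": 0.0163,"dz": 0,"spin": 0},
    {"gripper": 1,"dx": 0.0172,"dy": 0.0123,"dz": 0,"spin": 0},
    {"gripper": 1,"dx": 0.0199,"dy": 0.0074,"dz": 0,"spin": 0},
    {"gripper": 1,"dx": 0.0211,"dy": 0.002,"dz": 0,"spin": 0},
    {"gripper": 1,"dx": 0.021,"dy": -0.0035,"dz": 0,"spin": 0},
    {"gripper": 1,"dx": 0.0192,"dy": -0.0088,"dz": 0,"spin": 0},
    {"gripper": 1,"dx": 0.0164,"dy": -0.0136,"dz": 0,"spin": 0},
    {"gripper": 1,"dx": 0,"dy": 0,"dz": 0,"spin": 0},
  ],
)

```text
t: 18.13
position: [615.1, 112.1, 264.9]
eef_rot: [3.142, -0.006, 0.07]
ft_force: [5.3, -2.3, 5.7]
finger_gap: 0.21
gripper_force: 80.0
```

Call:
jog_arm(
  series=[
    {"gripper": 1,"dx": 0,"dy": 0,"dz": 0,"spin": 0},
    {"gripper": 1,"dx": 0,"dy": 0,"dz": 0,"spin": 0},
    {"gripper": 1,"dx": 0,"dy": 0,"dz": 0,"spin": 0},
  ],
)

```text
t: 18.38
position: [613.8, 110.3, 264.9]
eef_rot: [3.141, -0.006, 0.068]
ft_force: [4.8, -1.0, 3.6]
finger_gap: 0.214
gripper_force: 79.9
```

```bash
python3 arc.py 683.7 726.7 5 613.8 110.3
```

```text
692.3 0.0067 -0.0102
700.9 0.0056 -0.0108
709.5 0.0039 -0.0115
718.1 0.0022 -0.012
726.7 0.0003 -0.0122
```

Call:
jog_arm(
  series=[
    {"gripper": 1,"dx": 0.0067,"dy": -0.0102,"dz": 0,"spin": 0},
    {"gripper": 1,"dx": 0.0056,"dy": -0.0108,"dz": 0,"spin": 0},
    {"gripper": 1,"dx": 0.0039,"dy": -0.0115,"dz": 0,"spin": 0},
    {"gripper": 1,"dx": 0.0022,"dy": -0.012,"dz": 0,"spin": 0},
    {"gripper": 1,"dx": 0.0003,"dy": -0.0122,"dz": 0,"spin": 0},
    {"gripper": 1,"dx": 0,"dy": 0,"dz": 0,"spin": 0},
    {"gripper": 1,"dx": 0,"dy": 0,"dz": 0,"spin": 0},
    {"gripper": 1,"dx": 0,"dy": 0,"dz": 0,"spin": 0},
    {"gripper": 1,"dx": 0,"dy": 0,"dz": 0,"spin": 0},
  ],
)

```text
t: 19.13
position: [625.4, 159.2, 264.9]
eef_rot: [-3.139, -0.006, 0.07]
ft_force: [7.0, 2.6, 2.1]
finger_gap: 0.213
gripper_force: 79.7
```

The handle is back within 3 mm of the stop position, two turns later. One last check of flaps, grip and bystanders.

Run:
```python
from h import *
a=cap('side');b=cap('top');cap('wrist','w4.png')
for c in(a,b):
    C=cloud(c);x,y,z=np.moveaxis(C,-1,0);m=(x>540)&(x<690)&(y<-90)&(y>-255)&(z>150)&(z<300)
    p=C[m];print(len(p),[ (yy,np.round(np.median(p[abs(p[:,1]-yy)<6][:,2]),1)) for yy in(-95,-110,-150,-200,-240)])
cv2.imwrite('pics/f.png',np.hstack([cv2.resize(a['pixels'],(400,300)),cv2.resize(cv2.imread('pics/w4.png')[:,:,::-1],(400,300))])[:,:,::-1])
o=manip.observe();print(o['t'],o['position'],np.abs(o['dq']).max(),o['gripper_force'])
```

```text
877 [(-95, np.float64(174.9)), (-110, np.float64(175.3)), (-150, np.float64(180.7)), (-200, np.float64(179.9)), (-240, np.float64(180.0))]
3932 [(-95, np.float64(173.9)), (-110, np.float64(173.8)), (-150, np.float64(179.1)), (-200, np.float64(178.6)), (-240, np.float64(178.7))]
19.2833 [625.44655279 159.09482529 264.93915896] 0.0013421792163707176 79.67745475005358
```

View pics/f.png

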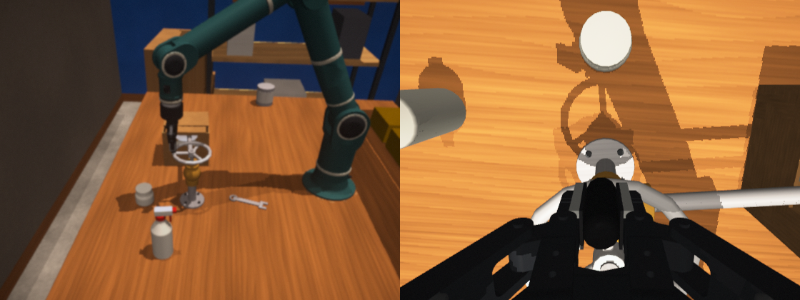

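The flaps are flat, the handle (600,215 in the right half) is gripped, and the sprayer, tub and wrench look undisturbed. Handing in.

```bash
python3 -c "
from plant import manip
print(manip.close_job())"
```

```text
the job is handed in; nothing more can be done
None
```

I handed the job in at about 19 s with both flaps measured flat, the wheel run to its stop and backed off two turns (within about 0.04 rad by tool position), and the handle still gripped; the sprayer, tub and wrench looked undisturbed, and no verdict came back.

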